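# Fetch the gauge block from behind the objectives and wring it onto the reference block

## Robot

A 6-joint arm with a two-finger parallel gripper is mounted at the origin on the work surface. World frame = base frame: x ahead of the robot, y to its left, z up, the work surface at z = 0. Lengths are in m, angles in degrees, forces in N, time in s.
With the tool pointing down it reaches from about 0.35 to 0.875 m from the base axis. Payload 4.2 kg.
Tool frame: the origin (TCP) lies at the very end of the fingers, on their centre line; the grasp point (between the pads) lies 19 mm behind it; z points along the fingers, y is the direction in which the jaws open and shut (so a half turn about z gives the same grasp; the last joint's range is limited). The gripper opens to 85 mm and grips with 20 to 120 N. Pads are 22 mm wide; open, the fingers measure 114 mm over their backs; the gripper's body (76 mm by 85 mm) begins 54 mm behind the grasp point. The pads swing forward as they close: fully open they stand 13 mm farther back than shut.
Start: joints at [-53.594, 22.042, 0.453, 0, -68.411, -14.817], TCP at [0.23, -0.581, 0.231] pointing down, gripper open.
Joint ranges: [-179.83, 179.83], [-69.29, 118.12], [-61.27, 80.66], [-181.25, 117.63], [-171.15, -9.14], [-177.46, 177.46]. Speed limits (degrees/s): [159.86, 159.86, 180, 180, 180, 180].

## Interface

Orientations are given as a 3x3 rotation matrix whose columns are the frame's x, y, z axes.
In Python, from plant import move_pose, movel, move_j, set_gripper, hold, inverse_kinematics, read_state, capture, PlanningError, hand_in gives the robot as it stands. Calls block until the motion is done:
- move_pose(position, orientation): joint-space move of the TCP to a pose.
- movel(position, max_speed=0.15, ori=None): straight line of the TCP; ori=None keeps the orientation; max_speed is the mean speed in m/s.
- move_j(angles): joint-space move.
- set_gripper(opening, grip_force=None): finger opening in m; grip_force is the grip in N (None keeps the last); returns when the fingers have stopped.
- hold(seconds).
- inverse_kinematics(position, orientation): joint angles nearest the present ones, or None.
- read_state(): the state.
- capture(name): name is "side" or "top" or "wrist"; returns a dict with "image" (400x640x3 uint8, red, green, blue), "fx", "fy", "cx", "cy" (pixels), "dist" ([k1, k2, p1, p2, k3] as OpenCV has them; the pictures are not rectified), "R" (3x3) and "t" (3): a world point X has camera coordinates R X + t. Camera axes: x right, y down, z forward; pixel columns grow to the right and rows downward; lengths in m; the calibration is good to about 2 mm. A picture is of the moment at which its call begins. There is no depth.
A pose or a line that the arm cannot do raises PlanningError and nothing moves.
- hand_in(): hands the job in, once; it reports no verdict.
The state is a dict: "time": time; "joint_positions": joint angles; "qvel": joint speeds; "effort": joint torques, N m; "tcp_pos": TCP position; "eef_rot": TCP orientation; "contact_force": force on the tool from outside, world axes, zero at the start; "ft_torque": the same for the moment, N m; "gripper_width": finger opening in m.
Only numpy, scipy, OpenCV 4.12 (cv2) and the standard library are available. Lean on these libraries where they do the work, as an engineer would, in place of code of your own. Each camera call takes 0.05 s, during which the arm holds its last target. There are 200 camera calls.

## Task

Clear the three microscope objectives out of the blue tray and stand them upright on the black mat, then fetch the white gauge block they hem in. Wring it onto the steel reference block: set it down lengthwise in line with it but only about half overlapping, then, with the faces kept touching, slide it along (never lower it straight on) until both blocks are flush all round. Then stand each objective back in the tray on the very spot it came from; no objective may tip over at any time.

Things in the scene. Friction and masses are not known exactly. Their poses are not given: they have to be found in the camera images.
- obj_red: Microscope objective with a RED cap: upright black cylinder 36 mm in diameter up to 74 mm, then the cap, 32 mm in diameter, to a full height of 90 mm; 0.15 to 0.3 kg. Stands loose in the tray. Origin: centre of its underside, z up along its axis. It has no preferred yaw.
- obj_yellow: The same kind of objective with a YELLOW cap. Origin: centre of its underside.
- obj_green: The same kind of objective with a GREEN cap. Origin: centre of its underside.
- gauge: White ceramic gauge block, loose: 50 mm long (its x), 24 mm wide (its y), 30 mm high (its z), about 0.17 kg. Origin: centre of its underside. It starts flat in the middle of the tray with its length along the tray's y, between two fixed blue cheeks (tops 36 mm above the table) that stand 6 mm off its ends, so it can only be gripped across its 24 mm width, fingers on the tray's +x and -x sides, once the objectives, 8 mm from those sides, are gone.
- tray: Blue tray 150 x 150 mm, fixed; inner floor 6 mm above the table, rim 10 mm high. Origin: centre of its underside, z up. Black spots, 44 mm in diameter, mark the three places of the objectives, at tray x, y (mm): (-38, 38), (-38, -38), (38, 0). Which objective stands on which spot (within 2 mm) changes from start to start. Centre (0, 0) is the gauge block's place.
- mat: Black rubber mat, fixed, the side area: 210 mm (its x) by 110 mm (its y), 4 mm thick. Origin: centre of its underside, so its top is 4 mm above it. Empty at the start. It and the reference block's fixture may lie on either side of the tray.
- ref: Steel reference block, 50 mm long (its x), 24 mm wide (its y) and 18 mm high, fixed on an orange base plate 130 x 90 x 12 mm (long side along x too). Origin: centre of the plate's underside, z up; the steel block's top face is centred 30 mm above it. The faces slide freely: they do not stick. Either end of the block may be slid over from.

How it is judged (in metres and radians):
On the way, in this order (a step that is already met when the one before it is completed fails the run):
1. all three objectives stand upright on the mat, the gauge block still in its place (within 15 mm) (x of obj_red in the frame of mat between -0.1 and 0.1 m and y of obj_red in the frame of mat between -0.052 and 0.052 m and z of obj_red in the frame of mat between 0 and 0.008 m and angle between each of obj_red, obj_yellow, obj_green's own z axis and vertical below 0.1 rad and x of obj_yellow in the frame of mat between -0.1 and 0.1 m and y of obj_yellow in the frame of mat between -0.052 and 0.052 m and z of obj_yellow in the frame of mat between 0 and 0.008 m and x of obj_green in the frame of mat between -0.1 and 0.1 m and y of obj_green in the frame of mat between -0.052 and 0.052 m and z of obj_green in the frame of mat between 0 and 0.008 m and distance of gauge from where it was at the start of the episode below 0.015 m), for 0.2 s.
2. the gauge block lies flat on the steel block's top face, in line with it within 6 mm and 0.15 rad, its centre 12 to 40 mm off along the length, all objectives still on the mat (z of gauge in the frame of ref between 0.028 and 0.0325 m and angle between each of gauge, obj_red, obj_yellow, obj_green's own z axis and vertical below 0.1 rad and y of gauge in the frame of ref between -0.006 and 0.006 m and contact force between gauge and ref above 0.2 N and angle between the x axis of gauge and the x axis of ref, either way round below 0.15 rad and (x of gauge in the frame of ref between 0.012 and 0.04 m or x of gauge in the frame of ref between -0.04 and -0.012 m) and x of obj_red in the frame of mat between -0.1 and 0.1 m and y of obj_red in the frame of mat between -0.052 and 0.052 m and z of obj_red in the frame of mat between 0 and 0.008 m and x of obj_yellow in the frame of mat between -0.1 and 0.1 m and y of obj_yellow in the frame of mat between -0.052 and 0.052 m and z of obj_yellow in the frame of mat between 0 and 0.008 m and x of obj_green in the frame of mat between -0.1 and 0.1 m and y of obj_green in the frame of mat between -0.052 and 0.052 m and z of obj_green in the frame of mat between 0 and 0.008 m), for 0.1 s.
3. the gauge block lies fully on the steel block, centred within 5 mm and in line within 0.12 rad, all objectives still on the mat (z of gauge in the frame of ref between 0.028 and 0.0325 m and angle between each of gauge, obj_red, obj_yellow, obj_green's own z axis and vertical below 0.1 rad and x of gauge in the frame of ref between -0.005 and 0.005 m and y of gauge in the frame of ref between -0.005 and 0.005 m and angle between the x axis of gauge and the x axis of ref, either way round below 0.12 rad and x of obj_red in the frame of mat between -0.1 and 0.1 m and y of obj_red in the frame of mat between -0.052 and 0.052 m and z of obj_red in the frame of mat between 0 and 0.008 m and x of obj_yellow in the frame of mat between -0.1 and 0.1 m and y of obj_yellow in the frame of mat between -0.052 and 0.052 m and z of obj_yellow in the frame of mat between 0 and 0.008 m and x of obj_green in the frame of mat between -0.1 and 0.1 m and y of obj_green in the frame of mat between -0.052 and 0.052 m and z of obj_green in the frame of mat between 0 and 0.008 m), for 0.2 s.
At the end, for the whole second after the job is handed in: The gauge block lies flat on the steel reference block, centred on it within 5 mm along and across and in line within 0.12 rad; each objective stands upright within 12 mm of where it stood at the start; all released and at rest (z of gauge in the frame of ref between 0.028 and 0.0325 m and angle between each of gauge, obj_red, obj_yellow, obj_green's own z axis and vertical below 0.1 rad and x of gauge in the frame of ref between -0.005 and 0.005 m and y of gauge in the frame of ref between -0.005 and 0.005 m and angle between the x axis of gauge and the x axis of ref, either way round below 0.12 rad and linear speed of each of gauge, obj_red, obj_yellow, obj_green below 0.01 m/s and distance of each of obj_red, obj_yellow, obj_green from where it was at the start of the episode below 0.012 m); the robot touches nothing.
It fails at once if an objective is tipped over (by more than 0.6 rad) (angle between any of obj_red, obj_yellow, obj_green's own z axis and vertical above 0.6 rad).
It fails at once if the gauge block is lowered straight onto the steel block, or lifted on, instead of slid (its centre is within 6 mm of the block's centre in plan while 5 to 50 mm above the face) (horizontal distance between gauge and ref below 0.006 m and z of gauge in the frame of ref between 0.035 and 0.08 m).
It also fails if it takes over 147 s, if anything falls off the work surface, if the arm or the gripper's body presses on something with over 40 N, if the wrist force passes 120 N, or if a joint passes its speed limit or range.

## Working session

There is one attempt and no reset: what is moved stays moved. The work goes in short steps, each a Python script; the robot and the scene stay as the last script left them, time stands still between calls to the robot, and variables do not carry over. Pictures are saved under pics/ and viewed, about 12 in all and at most 16, crops included, and the job is handed in when it is done.

```bash
ls; mkdir -p pics; python3 - <<'E'
from plant import *
import cv2
s=read_state(); print(s['time'],s['tcp_pos'],s['eef_rot'],s['gripper_width'])
for n in('top','side'):
    c=capture(n); cv2.imwrite(f'pics/{n}0.png',c['image'][:,:,::-1]); print(n,c['fx'],c['cx'],c['cy'],c['dist'],c['R'],c['t'])
E
```

```text
pics
0.0 [ 0.2297723  -0.58057689  0.23018355] [[-9.29916894e-01 -3.67768674e-01 -8.79226886e-04]
 [-3.67769721e-01  9.29914573e-01  2.07817541e-03]
 [ 5.33180803e-05  2.25588345e-03 -9.99997454e-01]] 0.0852774303339501
top 468.6574360327469 316.0750920302944 200.18461152895352 [-0.10230537  0.          0.          0.          0.        ] [[ 0.01393988 -0.99990218  0.00114086]
 [-0.98494771 -0.01392797 -0.17229054]
 [ 0.17228957  0.00127802 -0.98504552]] [0.00522547 0.54723371 0.90633233]
side 481.51972692591636 319.9909767440246 191.61485735713046 [-0.02767101  0.          0.          0.          0.        ] [[-0.96062095 -0.27784405 -0.00317414]
 [-0.18833741  0.65947369 -0.72775234]
 [ 0.20429492 -0.69849634 -0.68583267]] [0.54026651 0.11400714 0.86728042]
```

View pics/top0.png

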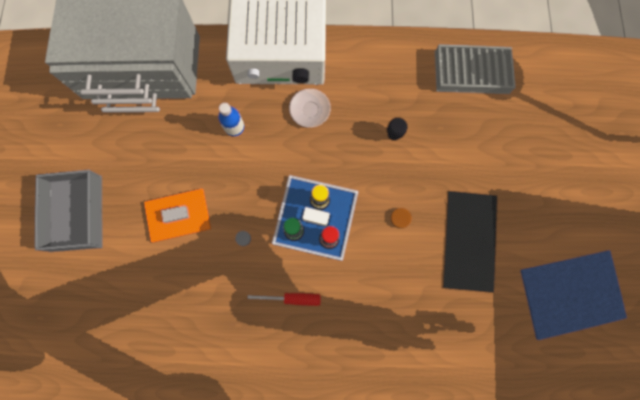

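View pics/side0.png

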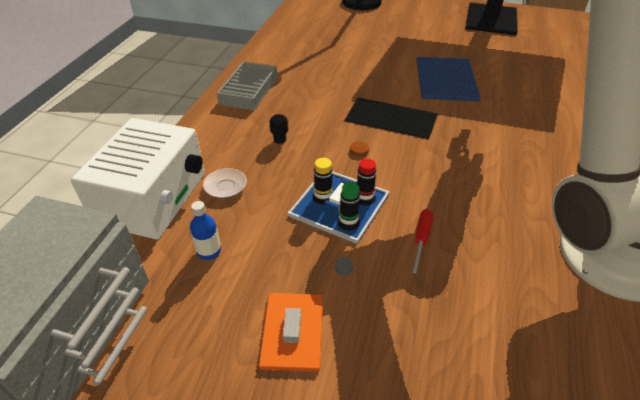

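Top view shows the orange plate with the steel block at (177,214) and the tray at (316,217). In the tray, yellow is at (320,193), red at (330,236), green at (292,229) and gauge at (316,216). The mat is at (470,241). The side view shows the same layout with all objectives upright. Next step is measuring.

```bash
cat > h.py <<'E'
import numpy as np, cv2
from plant import *
def ray(c,uv):
    K=np.array([[c['fx'],0,c['cx']],[0,c['fy'],c['cy']],[0,0,1.]])
    p=cv2.undistortPoints(np.array(uv,float).reshape(-1,1,2),K,np.array(c['dist'],float)).reshape(-1,2)
    R=np.array(c['R']);o=-R.T@np.array(c['t'])
    return o,np.c_[p,np.ones(len(p))]@R
def plane(c,uv,z):
    o,d=ray(c,uv); return (o+d*((z-o[2])/d[:,2])[:,None])[:,:2]
def hsv(c): return cv2.cvtColor(c['image'],cv2.COLOR_RGB2HSV)
def mask(c,lo,hi): return cv2.inRange(hsv(c),np.array(lo),np.array(hi))
def big(m,box=None):
    if box: 
        k=np.zeros_like(m);x0,y0,x1,y1=box;k[y0:y1,x0:x1]=255;m=m&k
    cs=cv2.findContours(m,cv2.RETR_EXTERNAL,cv2.CHAIN_APPROX_NONE)[0]
    return max(cs,key=cv2.contourArea).reshape(-1,2)
def rect(P):  # min-area rectangle of world points: centre, sizes(long first), yaw of long side deg
    (cx,cy),(w,h),a=cv2.minAreaRect((np.array(P)*1000).astype(np.float32))
    if w<h: w,h,a=h,w,a+90
    return np.array([cx,cy])/1000,(w,h),(a+90)%180-90
def rot(yaw): # tool down, jaw axis (tool y) along world yaw deg
    a=np.radians(yaw);y=np.array([np.cos(a),np.sin(a),0]);z=np.array([0,0,-1.])
    return np.c_[np.cross(y,z),y,z]
CAP={'red':((0,150,90),(6,255,255)),'yellow':((24,150,110),(34,255,255)),'green':((60,110,30),(85,255,255))}
E
python3 - <<'E'
from h import *
t=capture('top');s=capture('side')
P=plane(t,big(mask(t,(7,225,190),(16,255,255)),(130,170,225,260)),.012);print('plate',rect(P))
m=cv2.inRange(t['image'],np.array([150]*3),np.array([255]*3))
im=t['image'].astype(int);sat=im.max(2)-im.min(2)
m=((sat<40)&(im.max(2)>90)).astype('uint8')*255
print('steel',rect(plane(t,big(m,(150,195,200,235)),.030)))
print('gauge',rect(plane(t,big(m,(295,200,335,228)),.036)))
mt=((im.max(2)<60)).astype('uint8')*255
print('mat',rect(plane(t,big(mt,(435,180,505,300)),.004)))
b=mask(t,(95,60,40),(125,255,255))|m
print('tray',rect(plane(t,big(b,(260,165,370,270)),.010)))
for k,(lo,hi) in CAP.items():
    a=big(mask(t,lo,hi),(270,170,350,260));d=big(mask(s,lo,hi),(290,130,400,240))
    ca,ra=cv2.minEnclosingCircle(a);print(k,'top',ca,ra,plane(t,[ca],.096))
    print('  side bbox',cv2.boundingRect(d))
E
```

```text
plate (array([0.5174306 , 0.30804724]), (127.07271575927734, 86.65198516845703), -76.24309825897217)
steel (array([0.51714893, 0.30785498]), (50.8120002746582, 23.524372100830078), -76.55274772644043)
gauge (array([0.5216308 , 0.01371068]), (55.98300552368164, 55.348880767822266), 0.5348284244537354)
mat (array([ 0.47227957, -0.31644086]), (203.25363159179688, 106.2802963256836), -4.773063659667969)
tray (array([0.51801898, 0.01556075]), (152.8918914794922, 151.4190673828125), 77.21866607666016)
red top (329.67022705078125, 235.37234497070312) 7.841095924377441 [[ 0.47089339 -0.01402065]]
  side bbox (359, 158, 17, 17)
yellow top (319.72222900390625, 192.5) 7.279782772064209 [[0.55382243 0.0059957 ]]
  side bbox (316, 158, 15, 10)
green top (291.5152587890625, 225.87403869628906) 8.266136169433594 [[0.48807752 0.05912332]]
  side bbox (342, 182, 18, 18)
```

```bash
cat >> h.py <<'E'
TY=77.2  # tray y axis yaw
SPOT={'red':(.4717,-.0136),'yellow':(.5544,.0066),'green':(.4887,.0601)}
a=np.radians(-4.8);MX=np.array([np.cos(a),np.sin(a)])
MC=np.array([.4723,-.3164])
MAT={'red':MC-.068*MX,'green':MC,'yellow':MC+.068*MX}
H=.165
def go(xy,z,v=.15): movel([xy[0],xy[1],z],max_speed=v)
def carry(k,src,dst,zs,zd,first=False):
    p,q=src[k],dst[k]
    set_gripper(.062)
    if first: move_pose([*p,H],rot(TY))
    else: movel([*p,H],max_speed=.3,ori=rot(TY))
    go(p,zs,.15); set_gripper(.02,grip_force=40)
    w=read_state()['gripper_width']
    go(p,H,.15); go(q,H,.3); go(q,zd+.012,.2); go(q,zd,.03)
    f=read_state()['contact_force']; set_gripper(.062); go(q,H,.2)
    print(k,'width',w,'f',np.round(f,1),'t',read_state()['time'])
E
python3 - <<'E'
from h import *
carry('red',SPOT,MAT,.036,.0352,True)
for n in('top','side'): cv2.imwrite(f'pics/{n}1.png',capture(n)['image'][:,:,::-1])
E
```

```text
red width 0.034903561040402604 f [-0.7 -0.6 -3.5] t 8.7833
```

View pics/side1.png

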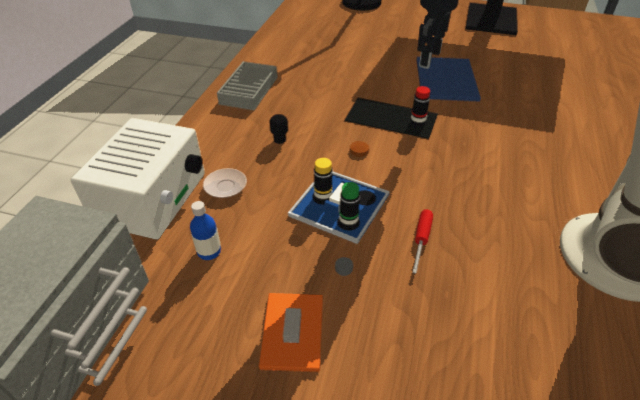

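Red stands upright on the mat (421,105), and the other two haven't moved. I'll carry green and yellow next.

```bash
python3 - <<'E'
from h import *
carry('green',SPOT,MAT,.036,.0352)
carry('yellow',SPOT,MAT,.036,.0352)
movel([.45,-.2,.25],max_speed=.3)
t=capture('top');s=capture('side');im=t['image']
cv2.imwrite('pics/top2.png',cv2.vconcat([cv2.resize(im[160:280,130:530],(800,240),interpolation=cv2.INTER_CUBIC),cv2.resize(s['image'][80:260,260:460],(800,720))[:340]])[:,:,::-1])
i=im.astype(int)
for n,box,z in(('gauge',(295,195,340,235),.036),('steel',(150,195,200,235),.030)):
  for th in (90,110,130):
    m=((i.max(2)-i.min(2)<45)&(i.max(2)>th)).astype('uint8')*255
    try: print(n,th,rect(plane(t,big(m,box),z)))
    except Exception as e: print(n,th,e)
for k,(lo,hi) in CAP.items():
    c,r=cv2.minEnclosingCircle(big(mask(t,lo,hi),(430,170,520,300))); print(k,plane(t,[c],.094)-MAT[k],r)
E
```

```text
green width 0.03501847488589041 f [-0.2 -0.9 -1.9] t 16.7583
yellow width 0.03513819909749436 f [-0.2 -0.3 -1. ] t 24.3167
gauge 90 (array([ 0.51986206, -0.00497147]), (81.23925018310547, 59.042327880859375), 0.33296728134155273)
gauge 110 (array([ 0.52405005, -0.00684342]), (72.89781188964844, 55.23292922973633), 0.319699764251709)
gauge 130 (array([ 0.53220911, -0.00783328]), (56.130393981933594, 53.64842224121094), 0.8139908909797668)
steel 90 (array([0.51683582, 0.30688898]), (52.44645690917969, 26.137447357177734), -76.07340621948242)
steel 110 (array([0.50905872, 0.33115649]), (6.312035083770752, 0.00032642483711242676), 3.907277822494507)
steel 130 max() iterable argument is empty
red [[0.00172313 0.00046632]] 8.909467697143555Traceback (most recent call last):
  File "<stdin>", line 14, in <module>
  File "h.py", line 16, in big
    return max(cs,key=cv2.contourArea).reshape(-1,2)
           ~~~^^^^^^^^^^^^^^^^^^^^^^^^
ValueError: max() iterable argument is empty
```

View pics/top2.png

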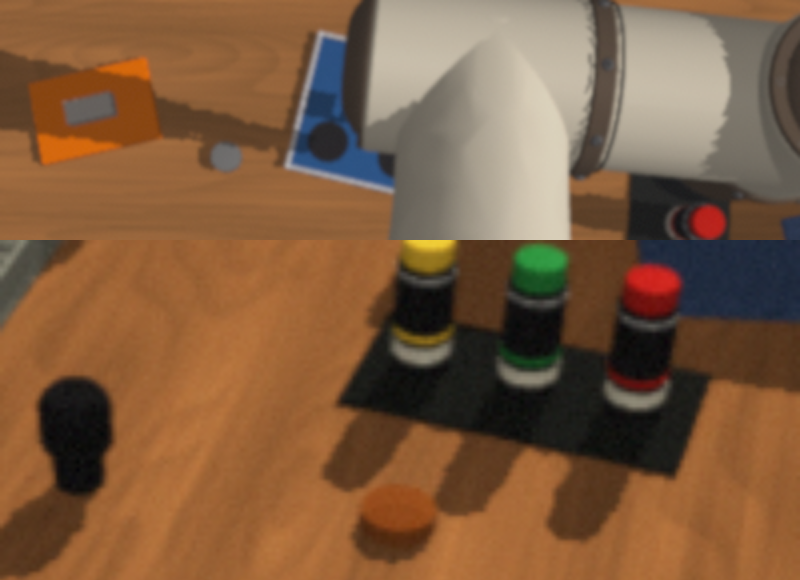

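All three objectives stand upright, well inside the mat. The arm hides the tray from the top camera, so I'll use wrist views over the tray and ref.

```bash
python3 - <<'E'
from h import *
move_pose([.50,.29,.24],rot(13.6))
w=capture('wrist');t=capture('top')
cv2.imwrite('pics/w_ref.png',w['image'][:,:,::-1])
i=t['image'].astype(int)
for th in (110,140,170):
    m=((i.max(2)-i.min(2)<60)&(i.max(2)>th)).astype('uint8')*255
    print('gauge top',th,rect(plane(t,big(m,(300,203,333,230)),.036)))
move_pose([.50,.0,.24],rot(-12.8))
w=capture('wrist')
cv2.imwrite('pics/w_tray.png',w['image'][:,:,::-1])
cv2.imwrite('pics/w2.png',cv2.hconcat([cv2.resize(cv2.imread(f'pics/w_{n}.png'),(400,250)) for n in('ref','tray')]))
print(read_state()['time'])
import pickle
E
```

```text
gauge top 110 (array([0.51635522, 0.01321346]), (57.94818115234375, 34.64055252075195), 75.46221160888672)
gauge top 140 (array([0.51740027, 0.01282314]), (54.781768798828125, 28.52291488647461), 77.25908660888672)
gauge top 170 (array([0.51717072, 0.01323507]), (50.30873107910156, 25.583322525024414), 76.6121826171875)
29.975
```

View pics/w2.png

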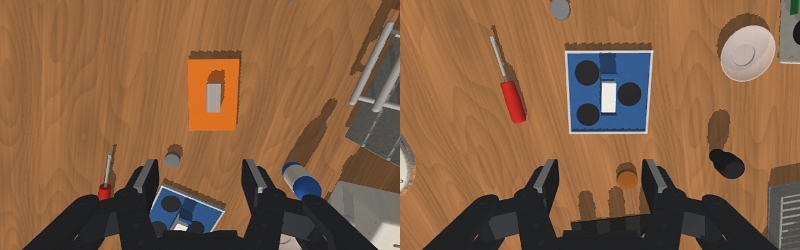

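Both wrist views are clear: steel block at about (342,155) in the full-size ref picture, gauge at about (333,155) in the tray picture. I'll measure from them.

```bash
python3 - <<'E'
from h import *
def meas(w,n,z,box,th,st):
    i=w['image'].astype(int)
    m=((i.max(2)-i.min(2)<st)&(i.max(2)>th)).astype('uint8')*255
    print(n,rect(plane(w,big(m,box),z)))
w=capture('wrist')
for th in(150,180): meas(w,'gauge',.036,(310,110,350,190),th,60)
b=mask(w,(95,100,40),(125,255,255)); i=w['image'];b|=cv2.inRange(i,np.array([150]*3),np.array([255]*3))
print('tray',rect(plane(w,big(b,(250,60,430,230)),.010)))
move_pose([.50,.29,.24],rot(13.6))
w=capture('wrist')
for th in(90,110): meas(w,'steel',.030,(315,110,370,190),th,40)
print('plate',rect(plane(w,big(mask(w,(7,180,90),(16,255,255)),(280,70,400,220)),.012)))
cv2.imwrite('pics/c.png',cv2.resize(w['image'][70:220,270:410],(700,590))[:,:,::-1])
E
```

```text
gauge (array([0.51829187, 0.01253347]), (48.99726486206055, 24.71748924255371), 76.89057922363281)
gauge (array([0.51811639, 0.012577  ]), (48.8374137878418, 24.38875389099121), 77.28065490722656)
tray (array([0.51882434, 0.01321669]), (150.7862548828125, 149.868896484375), -12.69622802734375)
steel (array([0.51905029, 0.30933475]), (49.578495025634766, 23.476871490478516), -75.84613609313965)
steel (array([0.51914819, 0.30894672]), (48.778133392333984, 23.476871490478516), -75.84613609313965)
plate (array([0.51878003, 0.3085882 ]), (129.4916229248047, 89.74366760253906), -75.99627113342285)
```

Top and wrist agree within about 2 mm. Next I'll fetch the gauge and lower it 24 mm off along the length, on the tray side, with force sensing.

```bash
cat >> h.py <<'E'
RC=np.array([.5186,.3086]); RY=-76.0
RX=np.array([np.cos(np.radians(RY)),np.sin(np.radians(RY))])
GC=np.array([.5178,.0129])
E
python3 - <<'E'
from h import *
set_gripper(.05)
movel([*GC,.15],max_speed=.3,ori=rot(-12.8)); go(GC,.05); go(GC,.0125,.05)
set_gripper(.01,grip_force=40); s=read_state(); print(s['gripper_width'],s['contact_force'])
go(GC,.10,.1)
q=RC+.024*RX
movel([*q,.10],max_speed=.25,ori=rot(RY+90)); go(q,.042,.1); hold(.3)
f0=read_state()['contact_force'];print('free',f0)
z=.042
while z>.033:
    z-=.0005; go(q,z,.02); hold(.1); f=read_state()['contact_force']-f0
    if np.linalg.norm(f)>2.5: break
print('touch z',z,f,read_state()['tcp_pos'],read_state()['time'])
for n in('top','side'): 
    c=capture(n)['image']; cv2.imwrite(f'pics/{n}3.png',c[:,:,::-1])
c=cv2.imread('pics/side3.png'); cv2.imwrite('pics/s3c.png',cv2.resize(c[250:400,200:400],(800,600),interpolation=cv2.INTER_CUBIC))
E
```

```text
0.022991026854184474 [-0.11696834  0.54221057  3.66498044]
free [ 0.98769765 -0.20800314 -1.72814017]
touch z 0.0365 [-3.31144389 -0.23088724  4.64116533] [0.52447237 0.28535639 0.03700986] 41.8
```

View pics/s3c.png

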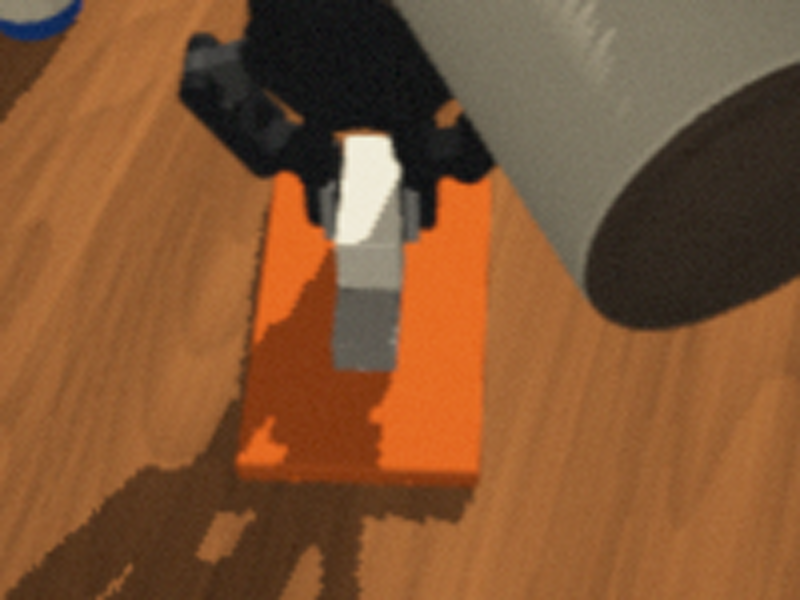

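The gauge lies in line on the steel block, half overlapping, with contact force about 5 N. Now I'll slide it.

```bash
python3 - <<'E'
from h import *
q=RC+.024*RX; z=.0362
go(q,z,.01); hold(.4); print(read_state()['contact_force'],read_state()['tcp_pos'][2])
for d in(.018,.012,.006,0):
    go(RC+d*RX,z,.015); s=read_state(); print(d,np.round(s['contact_force'],1),np.round(s['tcp_pos'],4))
hold(.4); s=read_state(); print(np.round(s['contact_force'],1),np.round(s['tcp_pos']-np.r_[RC,0],4))
set_gripper(.05); hold(.2); go(RC,.15,.1); movel([.45,.12,.25],max_speed=.3,ori=rot(60))
t=capture('top');sd=capture('side');i=t['image'].astype(int)
for th in (100,130,160):
    m=((i.max(2)-i.min(2)<60)&(i.max(2)>th)).astype('uint8')*255
    try: print('gauge',th,rect(plane(t,big(m,(145,185,210,240)),.060)))
    except Exception as e: print(e)
print('plate',rect(plane(t,big(mask(t,(7,200,90),(16,255,255)),(130,170,225,260)),.012)),read_state()['time'])
a=cv2.resize(t['image'][175:255,130:230],(400,320),interpolation=cv2.INTER_CUBIC);b=cv2.resize(sd['image'][280:380,230:355],(400,320),interpolation=cv2.INTER_CUBIC)
cv2.imwrite('pics/p4.png',cv2.hconcat([a,b])[:,:,::-1])
E
```

```text
[-2.43787007 -1.13705292  6.94957641] 0.03699406466462045
0.018 [ 0.  -3.3  6.5] [0.5237 0.2906 0.037 ]
0.012 [ 0.7 -4.1  5.4] [0.5224 0.2965 0.037 ]
0.006 [ 1.5 -3.4  5.1] [0.521  0.3023 0.037 ]
0 [ 0.2 -2.9  5.6] [0.5195 0.3082 0.037 ]
[ 0.1 -3.1  4.9] [ 0.0009 -0.0005  0.037 ]Traceback (most recent call last):
  File "<stdin>", line 7, in <module>
plant.PlanningError: the arm cannot follow that straight line within its joint ranges
```

```bash
cat > chk.py <<'E'
from h import *
import sys
def meas(w,n,box,zt):
    i=w['image'].astype(int)
    for th in (140,170):
        m=((i.max(2)-i.min(2)<60)&(i.max(2)>th)).astype('uint8')*255
        try:
            c,sz,y=rect(plane(w,big(m,box),zt)); e=c-RC; print(n,'gauge',th,c,np.round(sz,1),round(y,1),'off x,y mm',e@RX*1e3,e@[-RX[1],RX[0]]*1e3)
        except Exception as ex: print(ex)
go(RC,.24,.2); move_pose([.50,.29,.24],rot(13.6)); w=capture('wrist'); meas(w,'wrist',(300,90,390,200),.060)
print('plate',rect(plane(w,big(mask(w,(7,180,90),(16,255,255)),(280,70,400,220)),.012)))
move_pose([.45,-.05,.24],rot(TY)); t=capture('top'); sd=capture('side'); meas(t,'top',(145,185,210,240),.060)
print('plate',rect(plane(t,big(mask(t,(7,200,90),(16,255,255)),(130,170,225,260)),.012)),read_state()['time'])
f=lambda i:cv2.resize(i,(400,320),interpolation=cv2.INTER_CUBIC)
cv2.imwrite(sys.argv[1],cv2.hconcat([f(w['image'][85:205,280:430]),f(sd['image'][280:380,230:355])])[:,:,::-1])
E
python3 chk.py pics/p5.png
```

```text
wrist gauge 140 [0.51847552 0.3075499 ] [49.7 25.6] -76.4 off x,y mm 0.9887979386669766 -0.3748207474224605
wrist gauge 170 [0.51916809 0.30722186] [48.8 24.4] -76.4 off x,y mm 1.474634250327109 0.2178145295644232
plate (array([0.51874182, 0.30858887]), (129.51040649414062, 89.76835632324219), -76.02040195465088)
top gauge 140 [0.48253552 0.28606046] [120.1  44.2] -87.1 off x,y mm 13.145237102950885 -40.44601780091985
top gauge 170 [0.4755618  0.27389719] [97.4 26.1] -88.9 off x,y mm 23.260108455061523 -50.155153852297296
plate (array([0.53812018, 0.3127326 ]), (130.11642456054688, 51.31867980957031), -74.41724014282227) 51.8417
```

View pics/p5.png

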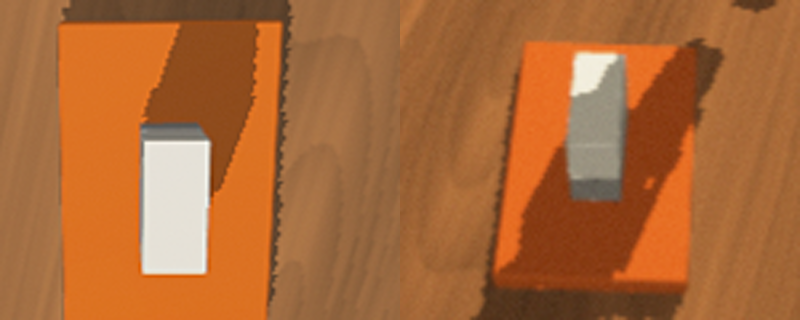

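The gauge sits flush, about 1.2 mm off along and 0.3 mm across by the wrist view; the arm hid it from the top camera. Now I'll return the objectives.

```bash
python3 - <<'E'
from h import *
for n,k in enumerate(('yellow','green','red')): carry(k,MAT,SPOT,.0352,.0365,n==0)
go(SPOT['red'],.24,.2); move_j([-53.594,22.042,.453,0,-68.411,-14.817]); hold(.5)
t=capture('top');s=capture('side');i=t['image'].astype(int)
ref={'red':(.47089,-.01402),'yellow':(.55382,.0060),'green':(.48808,.05912)}
for k,(lo,hi) in CAP.items():
    c,r=cv2.minEnclosingCircle(big(mask(t,lo,hi),(270,170,350,260))); print(k,'moved mm',(plane(t,[c],.096)-ref[k])*1e3,r)
m=((i.max(2)-i.min(2)<60)&(i.max(2)>140)).astype('uint8')*255
c,sz,y=rect(plane(t,big(m,(145,185,210,240)),.060)); P=rect(plane(t,big(mask(t,(7,225,190),(16,255,255)),(130,170,225,260)),.012))
e=c-P[0]; print('gauge',c,sz,y,'plate',P,'along',e@RX*1e3,'across',e@[-RX[1],RX[0]]*1e3,read_state()['time'],read_state()['contact_force'])
f=lambda i:cv2.resize(i,(400,300),interpolation=cv2.INTER_CUBIC)
cv2.imwrite('pics/p6.png',cv2.hconcat([f(t['image'][160:280,150:370]),f(s['image'][140:390,220:420])])[:,:,::-1])
E
```

```text
yellow width 0.034965778951160854 f [-3.7  0.2  9. ] t 59.3417
green width 0.03524277310428647 f [-3.7  0.4 11.4] t 67.0583
red width 0.034958737772767166 f [-4.3 -0.  11.4] t 74.6917
red moved mm [[-0.24514759  0.32160499]] 7.905794143676758
yellow moved mm [[-0.53713139  0.81661717]] 7.44378662109375
green moved mm [[-0.08162393  0.66522175]] 8.431739807128906
gauge [0.51586115 0.30329388] (58.9062385559082, 32.002376556396484) -76.51484489440918 plate (array([0.51761523, 0.30812305]), (127.00286865234375, 86.40205383300781), -75.9961404800415) along 4.261363208071508 across -2.8702655749015236 78.025 [-0.50931722  0.08309526  0.66231499]
```

View pics/p6.png

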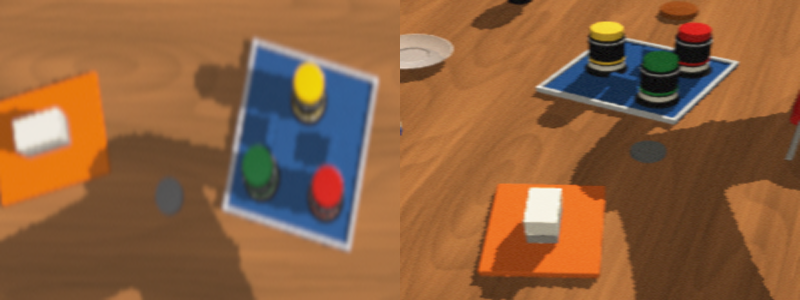

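The objectives are back within 1 mm. The top gauge blob measures 59x32 mm, so it includes the side faces. I'll recheck using the bright top face only.

```bash
python3 - <<'E'
from h import *
t=capture('top');i=t['image'].astype(int)
for th in(170,190,205,215):
    m=((i.max(2)-i.min(2)<60)&(i.max(2)>th)).astype('uint8')*255
    c,sz,y=rect(plane(t,big(m,(145,185,210,240)),.060)); e=c-[.5176,.3081]; print(th,np.round(sz,1),round(y,1),e@RX*1e3,e@[-RX[1],RX[0]]*1e3)
E
```

```text
170 [59.7 30.2] -78.8 4.24131915498668 -2.2563228224194147
190 [59.2 27.4] -77.3 4.279983047419937 -0.7319311619542973
205 [57.4 26. ] -78.3 3.9507276092108965 -0.14277212641644935
215 [55.3 25. ] -76.2 3.131791976563721 0.4309704847454974
```

Using the far edge of the top face (-24.5 to -25.6 mm from centre), the gauge is centred within about 1 mm along. Across it is about 0.3 mm off, which agrees with the wrist view. Handing in.

```bash
python3 -c "
from plant import *
print(hand_in(), read_state()['time'])"
```

```text
the job is handed in; nothing more can be done
the job is handed in; nothing more can be done
```

I handed the job in at about 78 s of the 147 s allowed; the hand-in reports no verdict. I moved the three objectives onto the mat and set the gauge block on the steel block about 24 mm off-centre along its length. I slid it home under about 5 N of contact force, then put each objective back on its own spot.

Last checks:
- **Objectives:** all three stand upright in the tray. In the top view each is within 1 mm of where it started.
- **Gauge block, wrist view:** about 1.2 mm off along and 0.3 mm off across, in line within 0.5°.
- **Gauge block, top view:** the raw reading, 4.3 mm along and 2.9 mm across, disagreed with the wrist. Its outline also took in the block's side faces (59 x 32 mm instead of 50 x 24). Judged by its far edge, the block is about 0 to 1 mm off along; a mask of just the bright top face gives about 0.4 mm across, so both views put it inside the 5 mm limit.
- **Failed steps:** one straight-line retreat was refused by the planner, and I took another route. Two camera checks made earlier were blocked by the arm, so I relied on the wrist view there.

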